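Press a jar lid home with the hand-pumped bench press

ROBOT

A 6-joint arm with a two-finger parallel gripper is mounted at the origin on the work surface. World frame = base frame: x ahead of the robot, y to its left, z up, the work surface at z = 0. Lengths are in m, angles in rad, forces in N, time in s.
With the tool pointing down it reaches from about 0.275 to 0.75 m from the base axis. Payload 10.2 kg.
Tool frame: the origin (TCP) lies midway between the tips of the shut fingers; the grasp point (between the pads) lies 19 mm behind it (env.hold_point_z is the distance from the TCP to the grasp point, in m); z points along the fingers, y is the line along which they close (so a half turn about z gives the same grasp; the last joint's range is limited). The gripper opens to 85 mm and grips with 20 to 120 N. Pads are 22 mm wide; open, the fingers measure 114 mm over their backs; the gripper's body (76 mm by 85 mm) begins 54 mm behind the grasp point. The pads swing forward as they close: fully open they stand 13 mm farther back than shut.
Start: joints at [-1.456, 0.313, 1.498, -0, 1.331, -0.223], TCP at [0.174, -0.495, 0.199] pointing down, gripper open.
Joint ranges: [-2.94, 2.94], [-0.97, 2.17], [0.19, 2.56], [-1.23, 4.37], [0.02, 3.11], [-2.88, 2.88]. Speed limits (rad/s): [2.39, 2.39, 3.01, 3.14, 3.14, 3.14].

INTERFACE

Orientations are given as a unit quaternion [x, y, z, w].
In Python, from bench import env, kinematics, monitor, eyes, job gives the robot as it stands. The module is installed in compiled form; this text tells all that it offers. Calls block until the motion is done:
- env.reach(position, orientation): joint-space move of the TCP to a pose.
- env.movel(position, velocity=0.15, frame=None, guard=None): straight line of the TCP; frame=None keeps the orientation; velocity is the mean speed in m/s. With guard (N) it stops when the force on the tool has changed by that much, and returns True; else False.
- env.set_joints(angles): joint-space move.
- env.release() and env.close_gripper(effort=None): open the fingers fully, or close them until they stop; effort is the grip in N (None keeps the last).
- env.hold(seconds).
- kinematics.ik(position, orientation): joint angles nearest the present ones, or None.
- monitor.sense(): the state.
- eyes.grab_frame(name): name is "scene" or "top"; returns a dict with "frame" (480x640x3 uint8, red, green, blue), "mtx" (3x3 intrinsics, pixels), "view" (4x4, takes a point from world to camera coordinates). Camera axes: x right, y down, z forward; pixel columns grow to the right and rows downward; lengths in m; the calibration is good to about 2 mm. A picture is of the moment at which its call begins. There is no depth.
A pose or a line that the arm cannot do raises env.MotionError and nothing moves.
- job.hand_in(): hands the job in; it is judged then, once.
The state is a dict: "clock": time; "joints": joint angles; "qvel": joint speeds; "joint_efforts": joint torques, N m; "position": TCP position; "ee_rot": TCP orientation; "contact_force": force on the tool from outside, world axes, zero at the start; "ft_torque": the same for the moment, N m; "finger_gap": opening from 0.0 (shut) to 1.0 (fully open); "gripper_force": force on a finger pad.
Only numpy, scipy, OpenCV 4.12 (cv2) and the standard library are available. Lean on these libraries where they do the work, as an engineer would, in place of code of your own. Each camera call takes 0.05 s, during which the arm holds its last target. There are 200 camera calls.

TASK

Slide the amber jar whose white lid still stands proud across the table, without lifting or tipping it, until it rests fully home in the V-shaped stop under the press ram. Then pump the sprung lever of the press with full strokes until the ram has pushed that lid fully home: work only through the lever, not by pressing on the lid or the ram, and stop as soon as the lever turns solid, because forcing it bends it. Leave the jar in the stop with the lever back up, and leave the other things where they stand.

Things in the scene. Friction and masses are not known exactly. Their poses are not given: they have to be found in the camera images.
- press: Grey bench press bolted to the table; origin on the table surface on the ram axis. Its z is up; a 60 x 55 mm column stands at its -y (85 to 140 mm from the axis), and the head (66 mm wide in x, from y -140 to +30 mm, z 188 to 268 mm) overhangs the ram axis. It is open to +y, where the jar comes in, and to both x sides below the head. Its pump lever points to -x.
- nest (a point): Point on the table on the ram axis, where the centre of the jar's underside must be. The jar touches both walls of the V stop when it is there: steel walls 45 mm high, 10 mm thick, 52 mm long on the -y side of the point, normals about 43 degrees either side of the press's y axis, the V opening to the press's +y.
- ram: Steel ram that comes down out of the head, with a pressing disc 52 mm across and 12 mm thick; origin at the centre of the disc's lower face. Starts 144 to 173 mm above the table, stays at the height it has been pumped to (it goes only down). Each stroke of the lever feeds it by one notch of 22 mm (the first stroke may feed 5 to 27 mm).
- lever_angle (a joint): Pump lever angle, rad: 0 = up (a spring returns it), 0.70 = bottom stop; feeds the ram 40 mm per rad after free play. A new notch is caught only if the lever goes below about 0.6 and is then let up above about 0.1 rad: half strokes do not feed. A normal stroke takes 5 to 14 N at the grip; once the lid is home the lever turns solid part-way. More than 40 N on the grip is forcing.
- handle_grip (a point): Centre of the lever's grip, on its axis, 150 mm from the pivot. The grip is a round brown wooden bar, 28 mm across and 97 mm long with round ends. About 280 mm above the table with the lever up, 180 mm with it down.
- lever: The lever with its grip; origin at the lever's pivot (in the press frame: x -45 mm, y 0, z 233 mm). It turns with the lever about the press's y axis; at lever 0 its axes are those of the press and the bar rises at 0.32 rad above level towards -x (grip centre at x -142, z +47 mm in this frame).
- jar: Amber glass jar to be closed, paper label, 80 mm across, 90 mm high without lid, about 0.5 kg, standing loose on the table; origin at the centre of its underside.
- lid (a joint): How far the push-in lid has been pressed into the jar, m: starts at 0 to 0.004 (proud by 10 to 14 mm), 0.014 = fully home on the rim. Moves stiffly (about 16 N) and stays where it is pushed.
- lid_top (a point): Centre of the top of that jar's white lid (72 mm across, 8 mm thick): 108 to 112 mm above the table at the start, 98 mm when home.
- closed_jar: Bystander: the same kind of jar with its lid already home, 80 mm across, 98 mm high; origin at its underside.
- dropper: Bystander: small amber dropper bottle, 30 mm across, 85 mm high; origin at its underside.
- tube: Bystander: white tube lying on its side, 28 mm thick, 121 mm long along its x; origin on the table under it.
- scale: Bystander: flat white kitchen scale, 130 x 170 mm, 32 mm high; origin at its underside.
- bottle: Bystander: amber bottle, 64 mm across, 170 mm high; origin at its underside.
- beaker: Bystander: clear glass beaker, 84 mm across, 110 mm high; origin at its underside.
Not all that is in view belongs to the job. What is shaped like the jar but pink or red is not meant.

How it is judged:
On the way, in this order (a step that is already met when the one before it is completed fails the run):
1. the jar is home in the V stop (within 8 mm), its lid still proud (horizontal distance between jar and nest below 0.008 m and value of joint lid below 0.008 m), for 0.2 s.
2. the lever has been pumped to the bottom of a full stroke (value of joint lever_angle above 0.55 rad).
3. the ram has pressed the lid home (value of joint lid above 0.0122 m and distance between ram and lid_top below 0.02 m), for 0.1 s.
At the end, for the whole second after the job is handed in: The lid is home (pressed in by more than 12.2 of its 14 mm), the jar stands upright on the table at rest within 10 mm of the nest point, and the lever is back up (below 0.08 rad) (value of joint lid above 0.0122 m and horizontal distance between jar and nest below 0.01 m and angle between jar's own z axis and vertical below 0.06 rad and height (world z) of jar below 0.005 m and linear speed of jar below 0.02 m/s and value of joint lever_angle below 0.08 rad); the robot touches nothing.
It fails at once if the lever was forced: more than 40 N on it (contact force between lever and anything else above 40 N).
It fails at once if the jar was lifted or tipped (height (world z) of jar above 0.012 m or angle between jar's own z axis and vertical above 0.35 rad).
It fails at once if the lid was pressed in by something other than the ram (value of joint lid above 0.008 m and distance between ram and lid_top above 0.03 m).
It fails at once if the ram was pushed by the fingers (contact force between the fingers and ram above 8 N).
It fails at once if another thing was moved by more than 30 mm (distance of any of closed_jar, dropper, tube, scale, bottle, beaker from where it was at the start of the episode above 0.03 m).
It also fails if it takes over 62 s, if anything falls off the work surface, if the arm or the gripper's body presses on something with over 40 N, if the wrist force passes 120 N, or if a joint passes its speed limit or range.

## Working session

There is one attempt and no reset: what is moved stays moved. The work goes in short steps, each a Python script; the robot and the scene stay as the last script left them, time stands still between calls to the robot, and variables do not carry over. Pictures are saved under pics/ and viewed, at most 10 in all, crops included, and the job is handed in when it is done.

```bash
mkdir -p pics
python3 - <<'E'
from bench import env,monitor,eyes
import cv2,numpy as np
for n in("scene","top"):
    f=eyes.grab_frame(n); cv2.imwrite(f"pics/{n}0.png",f["frame"][:,:,::-1]); np.savez(f"{n}.npz",mtx=f["mtx"],view=f["view"])
    print(n,f["mtx"].round(1).tolist(),f["view"].round(3).tolist())
s=monitor.sense();print(s["clock"],s["position"],s["ee_rot"],env.hold_point_z)
E
```

```text
scene [[462.9, 0.0, 313.6], [0.0, 462.9, 244.1], [0.0, 0.0, 1.0]] [[-0.512, 0.859, 0.0, 0.326], [0.531, 0.316, -0.786, -0.167], [-0.676, -0.402, -0.618, 1.617], [0.0, 0.0, 0.0, 1.0]]
top [[496.5, 0.0, 319.3], [0.0, 496.5, 237.6], [0.0, 0.0, 1.0]] [[-0.01, -1.0, -0.028, 0.013], [-0.983, 0.015, -0.182, 0.618], [0.183, 0.026, -0.983, 1.18], [0.0, 0.0, 0.0, 1.0]]
0.1 [ 0.17393448 -0.49508026  0.19890882] [ 9.85771740e-01  1.68088574e-01  2.26853172e-05 -5.55093418e-04] 0.0187
```

View pics/scene0.png

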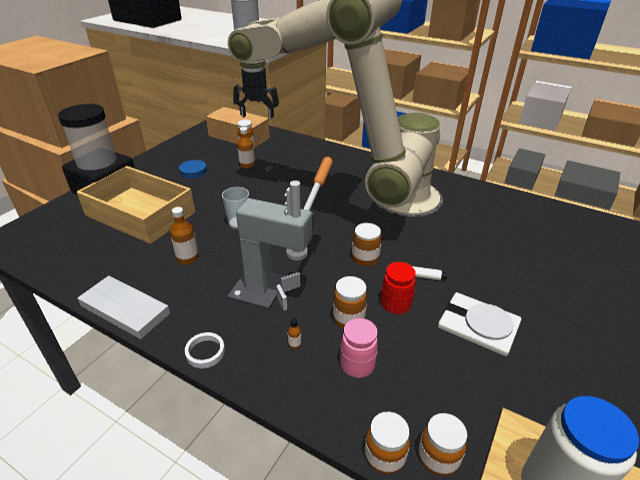

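View pics/top0.png

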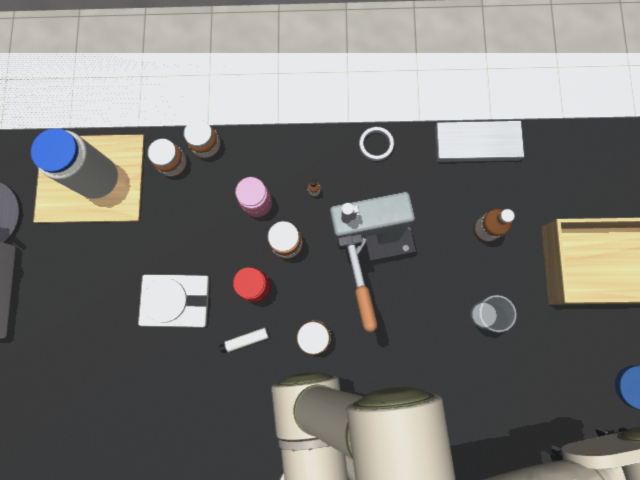

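Four amber jars with white lids show. In the scene view they are at (367,243), (350,301), (388,440) and (443,442). In the top view they are at (314,338), (285,240), (166,157) and (201,139). An enlarged crop should show which lid stands proud.

Run:
```python
import cv2,numpy as np
s=cv2.imread("pics/scene0.png");t=cv2.imread("pics/top0.png")
a=cv2.resize(s[215:335,310:410],None,fx=4,fy=5*.8,interpolation=cv2.INTER_CUBIC)
b=cv2.resize(s[400:480,355:475],(400,267),interpolation=cv2.INTER_CUBIC)
o=np.zeros((600,800,3),np.uint8);o[:480,:400]=a;o[:267,400:]=b
o[280:600,400:]=cv2.resize(s[170:310,225:345],(400,467))[:320] if 0 else cv2.resize(s[230:310,225:325],(400,320),interpolation=cv2.INTER_CUBIC)
cv2.imwrite("pics/crop1.png",o)
o=cv2.resize(t[180:360,260:430],(755,800//1),interpolation=cv2.INTER_CUBIC)
cv2.imwrite("pics/crop2.png",cv2.resize(t[185:360,260:425],(566,600),interpolation=cv2.INTER_CUBIC))
```

```text
(no output)
```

View pics/crop1.png

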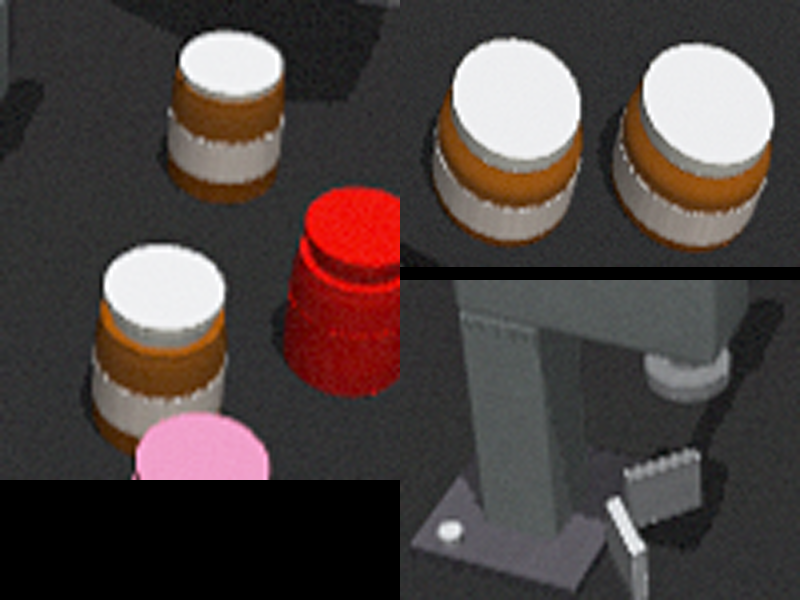

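View pics/crop2.png

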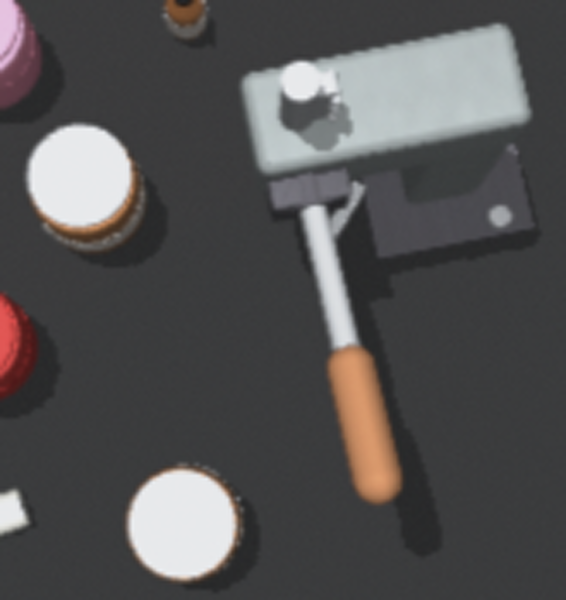

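The lids on the jar at scene (367,243) and on the two far jars sit flush. The jar at scene (350,301) / top (285,240) shows a tall lid side and neck, so its lid is proud and it is the target. Next I fit the press pose and the jar position.

```bash
cat > h.py <<'E'
import numpy as np,cv2
C={n:np.load(f"{n}.npz") for n in("scene","top")}
def proj(n,P):
    P=np.atleast_2d(P);c=P@C[n]["view"][:3,:3].T+C[n]["view"][:3,3];c=c@C[n]["mtx"].T;return c[:,:2]/c[:,2:]
def W(p,P):
    P=np.atleast_2d(P);c,s=np.cos(p[2]),np.sin(p[2]);return np.c_[p[0]+c*P[:,0]-s*P[:,1],p[1]+s*P[:,0]+c*P[:,1],P[:,2]]
E
cat > fit.py <<'E'
from h import *
from scipy.optimize import least_squares
k=566/165
uv=lambda a:np.array(a)/k+[260,185]
# head top corners
P=np.array([[.033,.03,.268],[.033,-.14,.268],[-.033,-.14,.268],[-.033,.03,.268],[-.187,0,.280]])
U=uv([[241,75],[513,24],[530,116],[260,174],[363,425]])
w=np.array([1,1,1,1,1.])[:,None]
S=[236.5,209.];
r=lambda p:((proj("top",W(p,P))-U)*w).ravel()
s=least_squares(r,[.5,-.1,.1]);print(s.x,r(s.x).round(1))
p=s.x
L=least_squares(lambda q:np.r_[proj("top",q)[0]-uv([82,176]),proj("scene",q)[0]-[351,286.5]],[.5,.1,.11])
print("lid",L.x,L.fun.round(1))
L2=least_squares(lambda q:np.r_[proj("top",q)[0]-uv([183,523]),proj("scene",q)[0]-[367.7,231.3]],[.4,.1,.1]);print("closed",L2.x,L2.fun.round(1))
print("jar in press",(np.array([[np.cos(p[2]),np.sin(p[2])],[-np.sin(p[2]),np.cos(p[2])]])@(L.x[:2]-p[:2])))
np.save("p.npy",p);np.save("jar.npy",L.x)
# overlay
Q=np.vstack([P[:4],P[:4]*[1,1,0]+[0,0,.188]])
for n in("scene","top"):
    im=cv2.imread(f"pics/{n}0.png");k2=3;x0,y0=(220,150) if n=="scene" else (225,180)
    im=cv2.resize(im[y0:y0+190,x0:x0+230],None,fx=k2,fy=k2,interpolation=cv2.INTER_CUBIC)
    D=lambda X,c,cl=True:cv2.polylines(im,[((proj(n,X)-[x0,y0]+.5)*k2).astype(int)],cl,c,1)
    D(W(p,Q[:4]),(0,255,0));D(W(p,Q[4:]),(255,255,0))
    a=np.linspace(0,6.28,40);ci=np.c_[np.cos(a),np.sin(a),a*0]
    D(W([*L.x[:2],0],ci*.036+[0,0,L.x[2]]),(0,0,255));D(W([*L.x[:2],0],ci*.04),(0,0,255))
    D(W(p,ci*.04),(0,0,255))
    D(W(p,[[-.187-.046,0,.295],[-.187+.046,0,.265]]),(0,255,0),False)
    for sg in(1,-1):
        t=np.radians(43);nn=np.array([-sg*np.sin(t),np.cos(t)]);tt=np.array([nn[1],-nn[0]])
        for z in(0,.045):
            D(W(p,[[*( -nn*.04+d*tt),z] for d in(-.026,.026)]),(255,0,255),False)
    D(W(p,np.array([[-.03,-.085,0],[.03,-.085,0],[.03,-.14,0],[-.03,-.14,0]])),(0,255,255))
    cv2.imwrite(f"pics/ov_{n}.png",im)
E
python3 fit.py
python3 -c "
import cv2,numpy as np
a=cv2.imread('pics/ov_scene.png');b=cv2.imread('pics/ov_top.png')
cv2.imwrite('pics/ov.png',a)"
```

```text
[ 0.61778568 -0.05746978  0.18365253] [-1.1 -0.6 -0.4 -1.5  1.9  2.  -0.3  1.1  0.  -1.1]
lid [0.61277348 0.08857687 0.10818671] [-0.2  0.1 -0.2 -0. ]
closed [0.37472858 0.02024421 0.09380546] [-0.   0.  -0.1 -0. ]
jar in press [0.02174341 0.14450594]
```

View pics/ov.png

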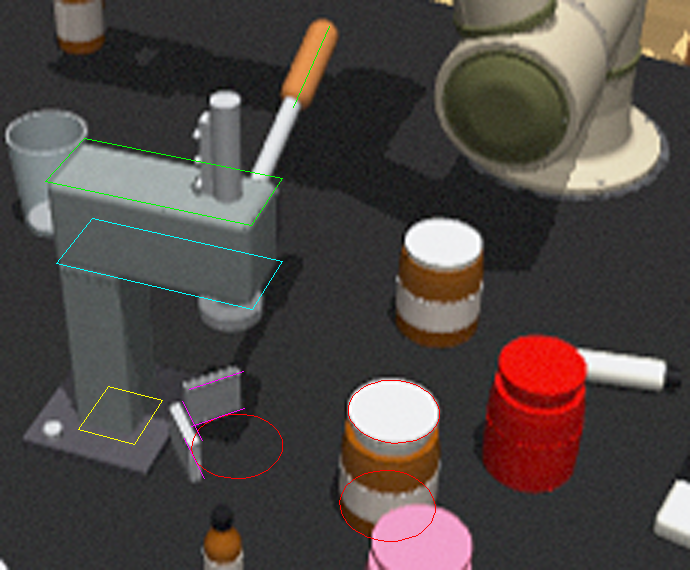

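```bash
cat >> h.py <<'E'
from scipy.spatial.transform import Rotation as R
def tool(d, th):
    """tool leaning back: z along horizontal dir d*sin(th) - up*cos(th); closing line horizontal. two variants"""
    d=np.array([*d,0.])/np.linalg.norm(d); z=d*np.sin(th)-np.array([0,0,1])*np.cos(th); y=np.cross([0,0,1],d)
    return [R.from_matrix(np.c_[np.cross(s*y,z),s*y,z]).as_quat() for s in(1,-1)]
E
python3 - <<'E'
from h import *
from scipy.optimize import least_squares
from bench import kinematics,monitor
for n,t,s in(("pink",(252,190),(359,333)),("red",(250,284),(399,274))):
    L=least_squares(lambda q:np.r_[proj("top",q)[0]-t,proj("scene",q)[0]-s],[.5,.1,.11]);print(n,L.x.round(3),L.fun.round(1))
p=np.load("p.npy");j=np.load("jar.npy")
d=p[:2]-j[:2];d/=np.linalg.norm(d)
for th in(.6,.75,.9):
  for i,q in enumerate(tool(d,th)):
    for off in (-.075,-.05,.09):
      for z in (.03,.3): 
        x=kinematics.ik([*(j[:2]+d*off),z],q); print(th,i,off,z,None if x is None else np.round(x,2))
E
```

```text
pink [0.73  0.168 0.105] [-0.3  0.1 -0.3 -0. ]
red [0.501 0.168 0.099] [ 0.6 -0.2  0.7 -0. ]
0.6 0 -0.075 0.03 [ 0.32  0.88  1.15 -0.59  1.34  0.5 ]
0.6 0 -0.075 0.3 [ 0.32  0.68  0.8  -0.59  1.81  0.19]
0.6 0 -0.05 0.03 [ 0.29  0.86  1.2  -0.6   1.31  0.48]
0.6 0 -0.05 0.3 [ 0.29  0.65  0.85 -0.59  1.77  0.17]
0.6 0 0.09 0.03 [ 0.07  0.77  1.37 -0.67  1.13  0.38]
0.6 0 0.09 0.3 [ 0.07  0.53  1.05 -0.6   1.59  0.04]
0.6 1 -0.075 0.03 [ 0.32  0.88  1.15 -0.59  1.34 -2.65]
0.6 1 -0.075 0.3 None
0.6 1 -0.05 0.03 [ 0.29  0.86  1.2  -0.6   1.31 -2.66]
0.6 1 -0.05 0.3 None
0.6 1 0.09 0.03 [ 0.07  0.77  1.37 -0.67  1.13 -2.77]
0.6 1 0.09 0.3 None
0.75 0 -0.075 0.03 [ 0.37  0.95  1.1  -0.71  1.44  0.56]
0.75 0 -0.075 0.3 [ 0.37  0.73  0.78 -0.73  1.84  0.21]
0.75 0 -0.05 0.03 [ 0.34  0.93  1.15 -0.72  1.4   0.55]
0.75 0 -0.05 0.3 [ 0.34  0.7   0.84 -0.73  1.8   0.2 ]
0.75 0 0.09 0.03 [ 0.13  0.83  1.35 -0.82  1.2   0.49]
0.75 0 0.09 0.3 [ 0.13  0.56  1.07 -0.75  1.59  0.11]
0.75 1 -0.075 0.03 [ 0.37  0.95  1.1  -0.71  1.44 -2.58]
0.75 1 -0.075 0.3 None
0.75 1 -0.05 0.03 [ 0.34  0.93  1.15 -0.72  1.4  -2.59]
0.75 1 -0.05 0.3 None
0.75 1 0.09 0.03 [ 0.13  0.83  1.35 -0.82  1.2  -2.65]
0.75 1 0.09 0.3 None
0.9 0 -0.075 0.03 [ 0.41  1.02  1.04 -0.82  1.53  0.61]
0.9 0 -0.075 0.3 [ 0.41  0.78  0.78 -0.87  1.87  0.23]
0.9 0 -0.05 0.03 [ 0.38  1.    1.09 -0.83  1.49  0.61]
0.9 0 -0.05 0.3 [ 0.38  0.75  0.84 -0.87  1.83  0.23]
0.9 0 0.09 0.03 [ 0.17  0.89  1.32 -0.94  1.28  0.59]
0.9 0 0.09 0.3 [ 0.17  0.6   1.09 -0.89  1.6   0.18]
0.9 1 -0.075 0.03 [ 0.41  1.02  1.04 -0.82  1.53 -2.54]
0.9 1 -0.075 0.3 None
0.9 1 -0.05 0.03 [ 0.38  1.    1.09 -0.83  1.49 -2.53]
0.9 1 -0.05 0.3 None
0.9 1 0.09 0.03 [ 0.17  0.89  1.32 -0.94  1.28 -2.55]
0.9 1 0.09 0.3 None
```

```bash
cat > push1.py <<'E'
from h import *
from bench import env,kinematics,monitor,eyes
p=np.load("p.npy");j=np.load("jar.npy")
d=p[:2]-j[:2];d/=np.linalg.norm(d)
q=tool(d,.65)[0];at=lambda off,z:[*(j[:2]+d*off),z]
s=monitor.sense()
env.close_gripper()
env.movel([*s["position"][:2],.42],velocity=.3)
env.reach(at(-.09,.40),q)
env.movel(at(-.09,.15),velocity=.25); print(env.movel(at(-.09,.03),velocity=.15,guard=15))
print(env.movel(at(-.055,.03),velocity=.1,guard=15))
f0=monitor.sense()["contact_force"]
print(env.movel(at(.035,.03),velocity=.07,guard=15))
s=monitor.sense();print(s["clock"],s["position"],s["contact_force"]-f0)
for n in("scene","top"): cv2.imwrite(f"pics/{n}1.png",eyes.grab_frame(n)["frame"][:,:,::-1])
a=cv2.imread("pics/scene1.png")[170:330,220:420];b=cv2.imread("pics/top1.png")[160:320,225:425]
cv2.imwrite("pics/v1.png",np.hstack([cv2.resize(x,(400,320),interpolation=cv2.INTER_CUBIC) for x in(a,b)]))
E
python3 push1.py
```

```text
False
False
False
8.6917 [0.61393169 0.05357878 0.02990403] [-1.54394842  0.78966042 -0.65563514]
```

View pics/v1.png

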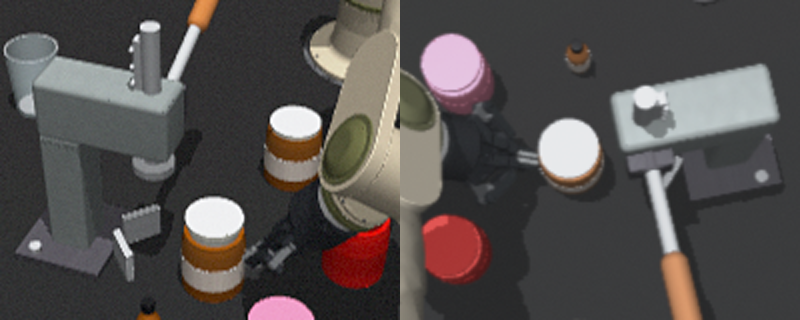

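The jar has moved upright ahead of the closed fingers. Its lid centre is now at scene (327,280) and top (309.5,234.5). I locate it and re-aim.

Run:
```python
from h import *
from scipy.optimize import least_squares
p=np.load("p.npy")
L=least_squares(lambda q:np.r_[proj("top",q)[0]-[309.5,234.5],proj("scene",q)[0]-[327,280]],[.5,.1,.11]);print(L.x,L.fun)
l=L.x[:2]; dd=l-p[:2]; c,s=np.cos(p[2]),np.sin(p[2]); print("press frame",c*dd[0]+s*dd[1],-s*dd[0]+c*dd[1]); np.save("jar1.npy",L.x)
```

```text
[0.61743828 0.02673971 0.10364674] [ 0.11446856 -0.05851904  0.1296039   0.01088818]
press frame 0.015036939740980722 0.08285679400550791
```

Run:
```python
from h import *
from bench import monitor
L=np.load("jar1.npy");t=monitor.sense()["position"];o=[]
for n,(x0,y0) in(("scene",(280,220)),("top",(270,190))):
    im=cv2.resize(cv2.imread(f"pics/{n}1.png")[y0:y0+110,x0:x0+100],None,fx=4,fy=4,interpolation=cv2.INTER_CUBIC)
    a=np.linspace(0,6.28,50);ci=np.c_[np.cos(a),np.sin(a),a*0]
    D=lambda X,c:cv2.polylines(im,[((proj(n,X)-[x0,y0]+.5)*4).astype(int)],True,c,1)
    D(ci*.036+[*L[:2],.110],(0,0,255));D(ci*.04+[*L[:2],0],(0,0,255));D(ci*.003+t,(0,255,0));o.append(im)
cv2.imwrite("pics/v2.png",np.hstack(o))
```

```text
(no output)
```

View pics/v2.png

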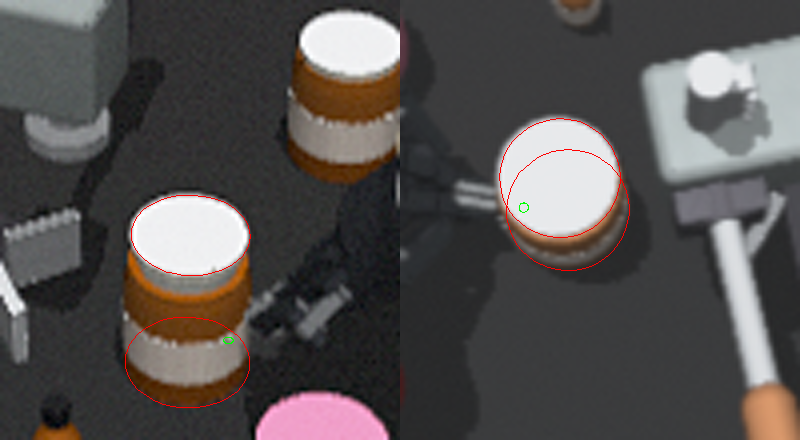

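Run:
```python
from h import *
from bench import monitor,env
s=monitor.sense();print(s["finger_gap"],s["gripper_force"],s["position"],s["clock"],R.from_quat(s["ee_rot"]).as_matrix().round(2).tolist())
```

```text
0.0009164723101314346 0.5996262785629369 [0.61397228 0.05361029 0.02995793] 8.7917 [[-0.03, 1.0, 0.02], [0.8, 0.03, -0.61], [-0.61, -0.0, -0.8]]
```

Run:
```python
from h import *
from bench import monitor,eyes
from scipy.optimize import least_squares
for tp,sc in(((294.2,238.5),(342.5,298)),):
    L=least_squares(lambda q:np.r_[proj("top",q)[0]-tp,proj("scene",q)[0]-sc],[.5,.1,.11]);print(L.x,L.fun)
s=monitor.sense();M=R.from_quat(s["ee_rot"]).as_matrix();o=[]
for n,(x0,y0) in(("scene",(290,220)),("top",(250,190))):
    im=eyes.grab_frame(n)["frame"][:,:,::-1];cv2.imwrite(f"pics/{n}2.png",im)
    im=im[y0:y0+110,x0:x0+100].astype(float)*1.0;im=np.clip(im/255,0,1)**.45*255
    im=cv2.resize(im.astype(np.uint8),None,fx=4,fy=4,interpolation=cv2.INTER_CUBIC)
    for b in range(0,90,10):
        u=((proj(n,s["position"]-M[:,2]*b/1000)[0]-[x0,y0]+.5)*4).astype(int);cv2.circle(im,tuple(map(int,u)),2,(0,255,0),-1)
    o.append(im)
cv2.imwrite("pics/v3.png",np.hstack(o))
```

```text
[0.61528174 0.06822461 0.06182211] [-0.46728763  0.22731627 -0.51126925 -0.03289152]
```

View pics/v3.png

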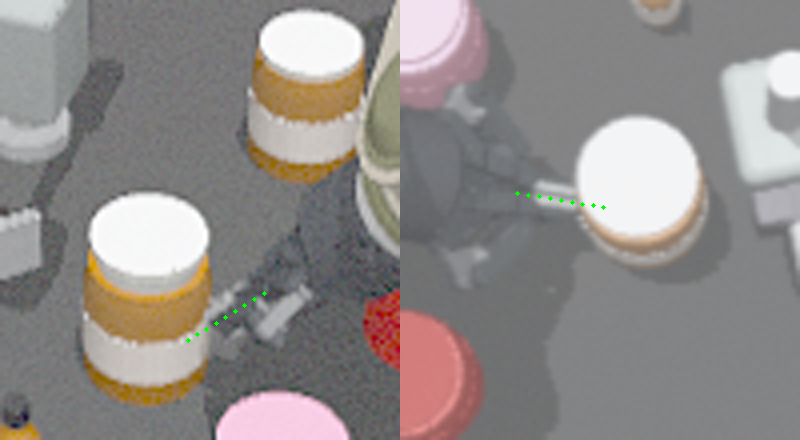

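The camera puts the jar 83 mm short of the nest, with about 3.5 mm of sideways pusher offset. I back off, re-centre, then push with a guard until the V stops it.

```bash
cat > push2.py <<'E'
from h import *
from bench import env,monitor,eyes
p=np.load("p.npy");x=.6176
d=np.array([0,-1.]);q=tool(d,.65)[0]
env.movel([.614,.075,.03],velocity=.15);env.movel([x,.070,.03],velocity=.1,frame=q)
env.movel([x,-.005,.03],velocity=.07,guard=12)
h=env.movel([x,-.045,.03],velocity=.03,guard=8)
s=monitor.sense();print(h,s["clock"],s["position"],s["contact_force"])
for n in("scene","top"): cv2.imwrite(f"pics/{n}3.png",eyes.grab_frame(n)["frame"][:,:,::-1])
a=cv2.imread("pics/scene3.png")[190:330,240:415];b=cv2.imread("pics/top3.png")[160:300,265:440]
cv2.imwrite("pics/v4.png",np.hstack([cv2.resize(x,(400,320),interpolation=cv2.INTER_CUBIC) for x in(a,b)]))
E
python3 push2.py
```

```text
True 11.5167 [ 0.61694369 -0.03026094  0.02967133] [-1.49677684  1.73200224  1.95360396]
```

View pics/v4.png

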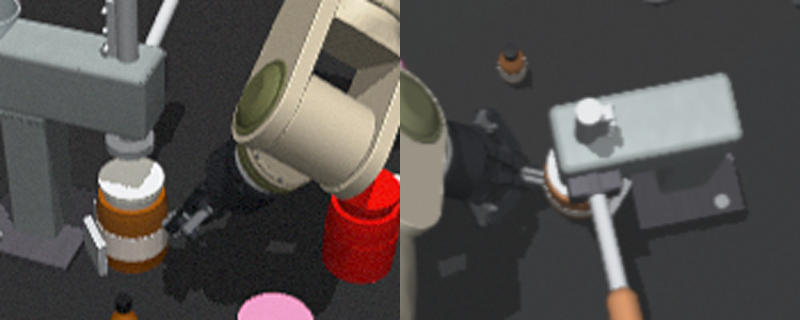

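Run:
```python
from h import *
p=np.load("p.npy")
k=400/175
print(((proj("scene",[[*p[:2],.11],[*p[:2],0],[*p[:2],.03]])-[240,190])*k).round(1))
a=np.linspace(0,6.28,200);ci=np.c_[np.cos(a),np.sin(a),a*0]
for z,r in((.11,.036),(0,.04)):
  e=(proj("scene",ci*r+[*p[:2],z])-[240,190])*k;print(z,e.min(0).round(1),e.max(0).round(1))
# ram disc height from ellipse: lower edge
im=cv2.imread("pics/scene3.png");hsv=cv2.cvtColor(im,cv2.COLOR_BGR2HSV)
m=cv2.inRange(hsv,(5,120,60),(22,255,255))[225:325,270:320];ys,xs=np.where(m);print("amber crop px",(xs.min()+270-240)*k,(xs.max()+271-240)*k,(ys.max()+226-190)*k)
for z in(.173,.144,.13):
  e=(proj("scene",ci*.026+[*p[:2],z])-[240,190])*k;print("ram",z,e.max(0).round(1),e.min(0).round(1))
```

```text
[[131.9 174.8]
 [133.9 246.9]
 [133.4 228. ]]
0.11 [ 98.8 153.7] [164.9 197. ]
0 [ 99.2 222.9] [168.5 272.1]
amber crop px 96.0 166.85714285714286 274.2857142857143
ram 0.173 [155.3 145.2] [105.9 114.5]
ram 0.144 [155.5 166.6] [106.9 135.6]
ram 0.13 [155.6 176.6] [107.4 145.5]
```

The jar's outline matches the predicted seated one to about 1 px, and the push stopped 27 mm from the nest, the same offset as before. The jar is home, so I retract and move to the lever for one trial stroke.

```bash
cat > lever.py <<'E'
from h import *
from bench import env,monitor,kinematics
p=np.load("p.npy");g=W(p,[[-.187,0,.28]])[0]
def stroke(z0):
    """z0: TCP height at first touch; returns (tripped, depth, force)"""
    t=env.movel([*g[:2],z0-.098],velocity=.055,guard=20)
    s=monitor.sense();r=(bool(t),round(z0-s["position"][2],4),s["contact_force"].round(1),round(s["clock"],1))
    env.movel([*g[:2],z0+.012],velocity=.12);env.hold(.2)
    return r
E
python3 - <<'E'
from lever import *
s=monitor.sense();env.movel([.617,.07,.03],velocity=.2);env.movel([.617,.09,.42],velocity=.3)
d=[np.cos(p[2]),np.sin(p[2])]
c=[(abs(k[5]),list(q)) for q in tool(d,0.) if (k:=kinematics.ik([*g[:2],.36],q)) is not None]
q=min(c)[1];env.reach([*g[:2],.40],q)
env.movel([*g[:2],.33],velocity=.15)
h=env.movel([*g[:2],.27],velocity=.04,guard=3)
s=monitor.sense();z0=s["position"][2];print(g,h,s["clock"],z0,s["contact_force"].round(1))
if h: 
    env.movel([*g[:2],z0+.012],velocity=.1);np.save("z0.npy",z0);print(stroke(z0)); print(monitor.sense()["contact_force"])
E
```

```text
[ 0.43393042 -0.09162007  0.28      ] False 17.15 0.2701818142367461 [-1.5  0.3 -0.2]
```

Run:
```python
from lever import *
from bench import eyes
h=env.movel([*g[:2],.255],velocity=.03,guard=3)
s=monitor.sense();print(h,s["position"],s["contact_force"].round(1))
o=[]
for n in("scene","top"):
    im=eyes.grab_frame(n)["frame"][:,:,::-1];c=proj(n,g)[0].astype(int)
    o.append(cv2.resize(im[c[1]-50:c[1]+50,c[0]-50:c[0]+50],(400,400),interpolation=cv2.INTER_CUBIC))
cv2.imwrite("pics/v5.png",np.hstack(o))
```

```text
True [ 0.43401218 -0.09176274  0.26440264] [ 0.3 -0.6  4.3]
```

View pics/v5.png

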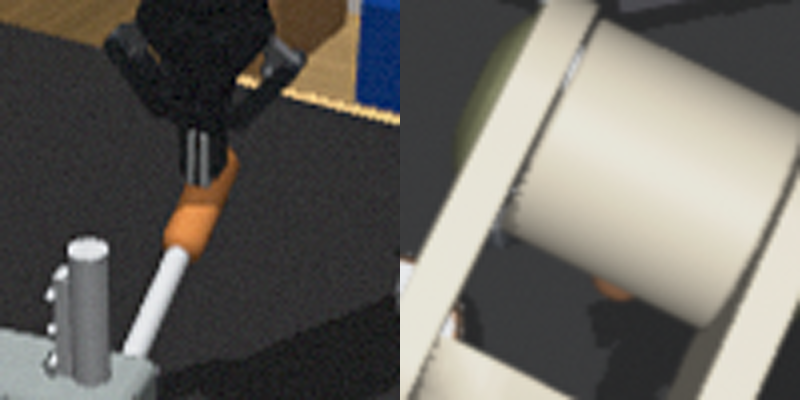

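The last picture shows the fingertips centred on the brown grip, in contact at TCP z of about 0.265. I run one full stroke.

Run:
```python
from lever import *
z0=.2648;np.save("z0.npy",z0)
env.movel([*g[:2],z0+.012],velocity=.1);print(monitor.sense()["contact_force"].round(1))
print(stroke(z0),monitor.sense()["contact_force"].round(1))
```

```text
[ 0.1 -0.5 -0.7]
(False, np.float64(0.0969), array([1.8, 0.9, 9.4]), 20.0) [ 0.5  0.6 -0.1]
```

Run:
```python
from lever import *
from bench import eyes
z0=float(np.load("z0.npy"))
for i in range(4):
    r=stroke(z0);print(r)
    cv2.imwrite(f"pics/st{i}.png",eyes.grab_frame("scene")["frame"][:,:,::-1])
    if r[0] or monitor.sense()["clock"]>50: break
for n in["scene3","st0","st1","st2","st3"][:i+2]:
    m=cv2.imread(f"pics/{n}.png")
    # bright rod column profile: white lid / ram edges
    col=m[:,294:298].mean((1,2));print(n,[int(v) for v in col[170:275:3]])
```

```text
(False, np.float64(0.0964), array([ 3.5,  2.2, 14.5]), 23.4)
(True, np.float64(0.0557), array([-6.2,  2. , 18.1]), 26.0)
scene3 [47, 47, 49, 42, 225, 199, 117, 119, 118, 118, 119, 118, 118, 118, 117, 117, 164, 173, 159, 89, 89, 86, 89, 86, 87, 85, 84, 98, 139, 98, 145, 168, 167, 167, 229]
st0 [48, 47, 48, 50, 49, 47, 47, 48, 46, 43, 227, 214, 117, 118, 119, 119, 164, 172, 158, 90, 91, 88, 89, 88, 86, 84, 84, 99, 100, 101, 100, 98, 104, 175, 110]
st1 [48, 46, 47, 47, 48, 46, 47, 46, 49, 48, 45, 230, 226, 115, 118, 117, 165, 172, 158, 90, 89, 88, 89, 88, 86, 85, 86, 100, 99, 100, 100, 99, 99, 105, 198]
```

Run:
```python
from h import *
p=np.load("p.npy")
for n in("scene3","st0","st1"):
    c=cv2.imread(f"pics/{n}.png")[:,292:299].mean((1,2));r=np.where(c[170:225]>150)[0];a,b=r[0]+170,r[r<r[0]+12].max()+170
    print(n,a,b,[int(v) for v in c[a-2:b+3]])
for z in np.arange(.27,.36,.01): print(round(z,2),proj("scene",[[*p[:2],z]])[0].round(1))
# disc side / lid region
for n in("scene3","st0","st1"):
    c=cv2.imread(f"pics/{n}.png")[:,296:300].mean((1,2));print(n,[int(v) for v in c[245:300]])
print([(z,proj("scene",[[p[0]+.019,p[1]+.018,z]])[0].round(1)) for z in(.098,.11,.12)], proj("scene",[[p[0]+.030,p[1]+.02,.09]]))
```

```text
scene3 181 185 [42, 109, 195, 226, 223, 222, 189, 117, 113]
st0 199 203 [45, 79, 177, 229, 223, 224, 207, 142, 108]
st1 203 207 [39, 141, 217, 225, 223, 221, 183, 113, 111]
0.27 [296.2 213.4]
0.28 [296.1 209.7]
0.29 [296.  206.1]
0.3 [295.9 202.3]
0.31 [295.8 198.5]
0.32 [295.7 194.7]
0.33 [295.6 190.8]
0.34 [295.5 186.9]
0.35 [295.4 182.9]
scene3 [84, 86, 87, 86, 81, 77, 90, 121, 143, 140, 140, 123, 98, 100, 110, 147, 170, 167, 169, 168, 169, 167, 167, 169, 168, 165, 177, 220, 243, 240, 242, 233, 177, 140, 129, 122, 121, 108, 82, 62, 66, 66, 60, 62, 61, 60, 57, 59, 56, 119, 157, 147, 144, 145, 144]
st0 [85, 86, 85, 85, 82, 79, 88, 98, 97, 98, 98, 99, 100, 97, 97, 99, 98, 96, 98, 98, 97, 102, 123, 139, 151, 195, 191, 112, 113, 156, 226, 244, 239, 210, 147, 141, 119, 109, 82, 62, 62, 65, 65, 62, 62, 61, 59, 60, 55, 119, 158, 146, 146, 146, 145]
st1 [85, 85, 84, 86, 80, 78, 89, 100, 97, 98, 97, 99, 98, 98, 97, 98, 99, 99, 98, 99, 98, 98, 100, 96, 103, 126, 135, 185, 227, 177, 108, 114, 170, 234, 243, 233, 180, 136, 109, 57, 65, 63, 59, 57, 57, 60, 63, 57, 57, 118, 156, 145, 145, 146, 146]
[(0.098, array([299.8, 277. ])), (0.11, array([299.8, 273.3])), (0.12, array([299.7, 270.3]))] [[298.21714575 282.24110589]]
```

The rod top dropped about 58 mm in total. The lid edge dropped about 14 mm and is now down at the rim, and the third stroke went solid part-way. The lid is home, so I retract and hand in.

Run:
```python
from lever import *
from bench import job
env.movel([*g[:2],.38],velocity=.2);env.hold(.5);s=monitor.sense();print(s["clock"],s["contact_force"].round(1))
print(job.hand_in())
```

```text
28.0917 [ 0.8  0.8 -0.5]
the job is handed in; nothing more can be done
None
```

I handed the job in at 28 s of the 62 s limit: the jar is home in the V stop, and its lid was pressed home with three lever strokes, the last turning solid part-way. The lever was left free to spring up and the arm is clear, but hand-in returned no verdict, so this rests on my own camera and force checks.

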